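# Clamp a brass coupling in a quick fixture clamp by feel

## Robot

A 6-joint arm with a two-finger parallel gripper is mounted at the origin on a cart in front of the work surface, level with it; the furniture and walls round the work are solid. World frame = base frame: x ahead of the robot, y to its left, z up, the work surface at z = 0. Lengths are in m, angles in rad, forces in N, time in s.
With the tool pointing down it reaches from about 0.35 to 0.975 m from the base axis. Payload 4.9 kg.
Tool frame: the origin (TCP) lies between the finger pads; the fingertips stand 17 mm ahead of it and the grasp point (between the pads) lies 2 mm behind it (manip.nose_length is the distance from the TCP to the fingertips, in m); z points along the fingers, y is the line along which they close (so a half turn about z gives the same grasp; the last joint's range is limited). The gripper opens to 85 mm and grips with 20 to 120 N. Pads are 22 mm wide; open, the fingers measure 114 mm over their backs; the gripper's body (76 mm by 85 mm) begins 54 mm behind the grasp point. The pads swing forward as they close: fully open they stand 13 mm farther back than shut.
Start: joints at [1.132, 0.053, 1.613, -0, 1.476, -0.119], TCP at [0.196, 0.593, 0.248] pointing down, gripper open.
Joint ranges: [-3.01, 3.01], [-1.01, 2.22], [0.06, 2.58], [-1.02, 4.17], [0.09, 2.62], [-3.14, 3.14]. Speed limits (rad/s): [2.57, 2.57, 3.14, 3.14, 3.14, 3.14].

## Interface

Orientations are given as a unit quaternion [w, x, y, z].
In Python, from plant import manip gives the robot as it stands. The module is installed in compiled form; this text tells all that it offers.
- The arm moves only by the tool apply_moves, never from a script. Its argument "moves" is a list of rows, each a list of 3 entries, a list of its own where there are three numbers: the turn, a rotation vector about the tool's x, y, z in rad, then the shift along the tool's x, y, z in cm, then the closure, from -1 (fully open) to 1 (shut), so that 0 is half open. A call has 1 to 20 rows; each row is the pose to reach, as a shift and turn from the pose commanded when the call began, along the tool's axes at that moment; what a row does not reach only later rows make up. A row lasts 1/10 s, in which the tool goes at most 50 mm and 8.59 degrees, less where a joint would pass 70% of its speed; a pose out of reach is approached as far as the arm can. A call with a gripper value outside its range is refused whole. The fingers move at their own pace and stop on an object; the grip force is fixed at half the most. Time passes only in rows, so rows that repeat a pose let the fingers close. It gives the time, the measured TCP pose, the force, the opening and the grip force at its end, in the units of the state.
- manip.state(): the state, without advancing time (a new reading comes with each control period).
- manip.grab_frame(name): name is "side" or "top" or "wrist"; returns a dict with "image" (480x640x3 uint8, red, green, blue), "K" (3x3 intrinsics, pixels), "rvec" (rotation vector, rad) and "tvec" (3), from world to camera coordinates, as OpenCV has them. Camera axes: x right, y down, z forward; pixel columns grow to the right and rows downward; lengths in m; the calibration is good to about 2 mm. The wrist camera is an equidistant fisheye: a pixel r from the principal point sees the ray r / f radians off the axis. A picture is of the moment at which its call begins. There is no depth.
- manip.job_done(): hands the job in; it is judged then, once.
Trained networks look in a picture, given as the dict that the camera call returned (one of the last four; its "shot" number tells which), for a name from the list of things; names that differ only in an ending like _2 or _b are one class to them, and where a whole thing is asked for, a point or a joint stands for the part that bears it (a point fixed in the world has none). Each returns a list of dicts, best first, with "score" (0 to 1); they miss things now and then, are a little off and sometimes report something else, mostly with a low value. They report only what shows in the picture. A call takes as long as a camera call. They do not tell look-alikes from the thing itself.
- manip.look_for(picture, label): "location" ([x, y, z] in m, in the coordinates of the camera as it stood for that picture, good to about 4 mm: the middle of the surface that is visible of it).
- manip.silhouettes(picture, label): "pixels" (480x640 bool, what is visible of it).
- manip.spot_point(picture, label): "location" ([x, y, z] in m, in the coordinates of the camera as it stood for that picture, good to about 4 mm: a listed point, or the origin of a listed thing).
The state is a dict: "time": time; "joint_pos": joint angles; "joint_vel": joint speeds; "joint_efforts": joint torques, N m; "tool_pos": TCP position; "tool_rot": TCP orientation; "contact_force": force on the tool from outside, world axes, zero at the start; "ft_torque": the same for the moment, N m; "gripper_width": opening from 0.0 (shut) to 1.0 (fully open); "grasp_force": force on a finger pad.
Only numpy, scipy, OpenCV 4.12 (cv2) and the standard library are available. Lean on these libraries where they do the work, as an engineer would, in place of code of your own. Each camera call takes 0.05 s, during which the arm holds its last target. There are 200 camera calls.

## Task

Lay the brass coupling on the bed of the blue fixture clamp, crosswise, with its larger hexagon between the two rubber-faced jaws. Then turn the clamp's T-handle clockwise until the resistance shows that the coupling is held, to about 23 N of clamping force (0.18 N m above the free-running torque) and never as much as 45 N; let go. Leave the vials, the glass dish and the screwdriver where they are.

Things in the scene. Friction and masses are not known exactly. Their poses are not given: they have to be found in the camera images.
- clamp: Fixture clamp, bolted down: dark steel base plate 194 x 74 x 10 mm, at its -x end a blue drive housing 60 x 52 mm, top at 48 mm. Origin: at the underside, between the jaws. x points from the T-handle to the stop jaw, y along the jaw faces, z up. The moving jaw starts with its face at x = -20 to -25 mm; the pinned stop jaw has its face anywhere from x = +15 to +23 mm (not reported).
- bed (a point): Centre of the bed between the jaws, on its top, 20 mm straight above the clamp's origin, same axes. The aluminium bed spans x = -28 to +58 mm and y = -22 to +22 mm; the coupling's ends overhang it in y. Both jaws are 30 mm wide in y, centred on y = 0, and rise 25 mm above the bed.
- clamp_jaw: Moving jaw, steel with a rubber face. Origin: centre of its face, 33 mm above the worktop; x the way it closes (clamp's x). Driven 8 mm per radian of the handle through a spring of 5 N/mm (bottoms out after 11 mm): once the coupling is pinched between both jaws, the clamping force grows by 40 N per radian of handle turn.
- clamp_handle (a joint): Angle of the T-handle (rad), -0.3 to 0.2 at the start, growing clockwise from above, closing the jaw. At 0 its bar lies along the clamp's y axis, at angle a it is turned clockwise by a from there. Self-locking: friction 0.36 N m while turning free; held still after a small turn about half of that is felt. Every 10 N of clamping force adds 0.08 N m to either.
- handle_grip (a point): Centre of the T-handle's bar, on its vertical turning axis, 85 mm above the worktop and 90 mm from the clamp's origin along its -x. The bar is 76 mm long with 16 mm red balls at its ends, flat-sided, 12 mm wide and 14 mm high (top at 92 mm); beneath it the round spindle, 24 mm at its widest.
- coupling_centre (a point): Centre of the brass coupling, half-way up (12 mm above its underside). It lies flat, 90 mm long along its own y axis, 20 mm wide in the body, 24 mm high, 85 g; its larger hexagon, the one beside the barbed hose end, is off-centre at y = +4 to +16 mm, 28 mm wide across in x. Pushed along by the jaw it may twist by up to 0.25 rad.
- coupling: The same brass coupling; origin at its underside, axes as for its centre.
- coupling_hex (a point): Centre of the coupling's larger hexagon, 10 mm from the coupling's centre along its own +y, 12 mm above its underside. Lying on the clamp's bed it stands 32 mm above the worktop. The coupling may lie either way round in the clamp.
- vial_a: Glass vial with black cap, 15 mm diameter, 54 mm tall, standing; origin at its underside. Bystander.
- vial_b: Another such vial, standing; origin at its underside. Bystander.
- dish: Round glass dish, 60 mm diameter, 14 mm high; origin at its underside. Bystander.
- driver: Screwdriver with a red handle, in front of the analyser, 190 mm long along its y axis, 26 mm thick; origin at the underside of its middle. Bystander.
Not all that is in view belongs to the job. What is shaped like the coupling but purple or red is not meant.

How it is judged:
By the outcome, as a careful person would: the job done as asked, in the order asked, and still so for the second after the job is handed in, with the robot touching nothing.
It also fails if it takes over 67 s, if anything falls off the work surface, if the arm or the gripper's body presses on something with over 40 N, if the wrist force passes 120 N, or if a joint passes its speed limit or range.

## Working session

There is one attempt and no reset: what is moved stays moved. The work goes in short steps, Python scripts to look and compute and a tool call to move; the robot and the scene stay as the last step left them, time stands still between calls to the robot, and variables do not carry over. Pictures are saved under pics/ and viewed, at most 10 in all, crops included, and the job is handed in when it is done.

Besides the shell and the picture viewer there is one more tool, called after "Request:" as name([rows], argument=value, ...), one row to a line, values as JSON. apply_moves: Moves the arm, as the interface text tells. Its arguments: {"type":"object","properties":{"moves":{"type":"array"}},"required":["moves"]}

```bash
mkdir -p pics; cat > h.py <<'E'
import numpy as np, cv2
from scipy.spatial.transform import Rotation as R
from plant import manip
def cam(n): return manip.grab_frame(n)
def w(p,x):
    M=cv2.Rodrigues(np.array(p["rvec"],float))[0]
    return M.T@(np.array(x,float)-np.array(p["tvec"],float).ravel())
def save(p,name,crop=None,s=1):
    im=p["image"][:,:,::-1]
    if crop: a,b,c,d=crop; im=im[b:d,a:c]
    cv2.imwrite("pics/"+name,cv2.resize(im,None,fx=s,fy=s,interpolation=cv2.INTER_CUBIC))
def px(p,X,fish=False):
    X=np.array(X,float).reshape(-1,1,3)
    return cv2.projectPoints(X,np.array(p["rvec"],float),np.array(p["tvec"],float),np.array(p["K"],float),None)[0].reshape(-1,2)
def spots(p,labels):
    for l in labels:
        for r in manip.spot_point(p,l)[:4]: print(l,round(r["score"],2),np.round(w(p,r["location"]),4))
E
python3 - <<'E'
from h import *
for n in("top","side"):
    p=cam(n); save(p,n+"0.png"); print(n, p["K"][0][0])
    spots(p,["clamp","bed","clamp_jaw","handle_grip","coupling_centre","coupling_hex","vial_a","dish","driver"])
s=manip.state();print(s["tool_pos"],s["tool_rot"],s["time"])
E
```

```text
top 621.1057880846183
clamp 0.57 [ 0.5575  0.0633 -0.0009]
bed 0.74 [0.558  0.0574 0.0227]
clamp_jaw 0.54 [0.5346 0.0629 0.0351]
handle_grip 0.8 [0.4737 0.0652 0.0824]
coupling_centre 0.68 [ 0.497  -0.1763  0.0144]
coupling_centre 0.54 [ 0.5106 -0.3041  0.0068]
coupling_centre 0.53 [ 0.5757 -0.0784  0.0163]
coupling_hex 0.86 [ 0.481  -0.18    0.0132]
coupling_hex 0.72 [ 0.5188 -0.298   0.0116]
coupling_hex 0.63 [ 0.5768 -0.0751  0.013 ]
coupling_hex 0.58 [ 0.5113 -0.3087  0.0062]
vial_a 0.59 [ 0.7071 -0.17    0.0025]
vial_a 0.54 [ 0.6568 -0.2147  0.0014]
dish 0.76 [0.3885 0.2475 0.0013]
driver 0.96 [0.3952 0.4315 0.0043]
side 593.375582066235
clamp 0.64 [0.5549 0.0592 0.003 ]
clamp 0.57 [0.3846 0.2467 0.0036]
bed 0.6 [0.5565 0.0591 0.0212]
bed 0.16 [ 0.5129 -0.3003  0.0091]
clamp_jaw 0.56 [0.5387 0.0635 0.0325]
handle_grip 0.47 [0.4649 0.0657 0.0835]
coupling_centre 0.75 [ 0.5049 -0.3102  0.0132]
coupling_centre 0.73 [ 0.5732 -0.081   0.011 ]
coupling_centre 0.62 [ 0.4904 -0.1788  0.0083]
coupling_hex 0.87 [ 0.5139 -0.299   0.0075]
coupling_hex 0.75 [ 0.5767 -0.0713  0.0112]
coupling_hex 0.6 [ 0.4839 -0.1757  0.014 ]
vial_a 0.5 [ 0.658  -0.2171 -0.0025]
dish 0.79 [3.829e-01 2.455e-01 2.000e-04]
driver 0.42 [3.952e-01 4.344e-01 2.000e-04]
[0.19648501 0.59328176 0.24829633] [ 3.64123584e-06  1.59228281e-01  9.87241791e-01 -1.00324999e-05] 1.0
```

View pics/top0.png

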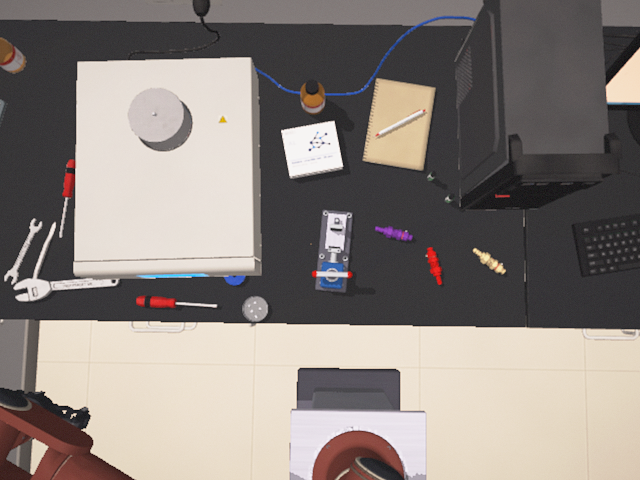

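View pics/side0.png

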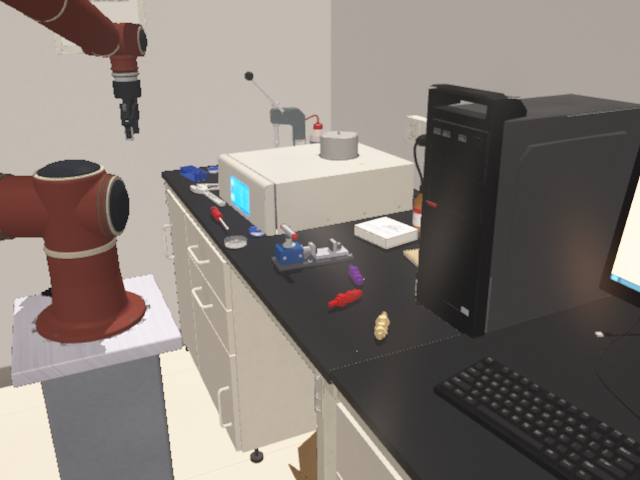

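Top view: three coupling-shaped things: purple (394,233), red (434,265) and brass (489,261). The brass one fits the description, at world (0.51,-0.305). The clamp is at (335,250), its handle at (332,274) toward the robot. The side view agrees. Next is a confirming crop with axis estimates.

```bash
cat >> h.py <<'E'
def axis(p,label,z,near=None,fish=False,which=None):
    """silhouette -> points on plane z -> centre, long axis"""
    M=cv2.Rodrigues(np.array(p["rvec"],float))[0]; K=np.array(p["K"],float); C=-M.T@np.array(p["tvec"],float).ravel()
    out=[]
    for r in manip.silhouettes(p,label):
        v,u=np.nonzero(r["pixels"])
        a=np.c_[(u-K[0,2])/K[0,0],(v-K[1,2])/K[1,1]]
        if fish:
            t=np.linalg.norm(a,axis=1)+1e-9; d=np.c_[a/t[:,None]*np.sin(t)[:,None],np.cos(t)]
        else: d=np.c_[a,np.ones(len(a))]
        d=d@M; X=C+d*((z-C[2])/d[:,2])[:,None]
        (c,sz,_)=rr=cv2.minAreaRect(X[:,:2].astype(np.float32)*1000)
        ev,V=np.linalg.eigh(np.cov(X[:,:2].T)); V=V[:,1]
        out.append((r["score"],X,np.array(c)/1000,V,sz)); 
        print(label,round(r["score"],2),"px",u.mean().round(),v.mean().round(),"rect",np.round(c),np.round(sz),"mean",X[:,:2].mean(0).round(4),"ang",np.degrees(np.arctan2(V[1],V[0])).round(1))
    return out
E
python3 - <<'E'
from h import *
p=cam("top"); save(p,"crop1.png",(300,190,540,310),3.3)
axis(p,"coupling",.012); axis(p,"clamp",.01); axis(p,"clamp_handle",.085)
axis(p,"vial_a",.03)
p=cam("side"); axis(p,"coupling",.012);axis(p,"clamp_handle",.085)
E
```

```text
coupling 0.87 px 434.0 266.0 rect [ 494. -179.] [85. 23.] mean [ 0.4949 -0.1778] ang -163.4
coupling 0.85 px 489.0 262.0 rect [ 508. -308.] [91. 26.] mean [ 0.506  -0.3098] ang 52.8
coupling 0.53 px 393.0 233.0 rect [571. -79.] [86. 25.] mean [ 0.5709 -0.0812] ang 77.5
coupling 0.49 px 431.0 176.0 rect [ 713. -172.] [14. 26.] mean [ 0.7125 -0.1719] ang 141.0
clamp 0.61 px 333.0 253.0 rect [527.  65.] [ 96. 196.] mean [0.5221 0.0636] ang 175.7
clamp_handle 0.52 px 331.0 274.0 rect [466.  66.] [18. 88.] mean [0.4672 0.0664] ang 89.4
vial_a 0.4 px 431.0 176.0 rect [ 709. -169.] [10. 22.] mean [ 0.7092 -0.1695] ang 137.9
vial_a 0.37 px 448.0 199.0 rect [ 654. -210.] [10. 21.] mean [ 0.6541 -0.2103] ang 134.0
coupling 0.79 px 381.0 326.0 rect [ 507. -309.] [106.  26.] mean [ 0.5042 -0.3113] ang 54.8
coupling 0.58 px 345.0 298.0 rect [ 494. -176.] [100.  43.] mean [ 0.4962 -0.1774] ang -156.6
coupling 0.58 px 355.0 276.0 rect [569. -83.] [111.  28.] mean [ 0.5673 -0.0875] ang 70.7
clamp_handle 0.54 px 288.0 234.0 rect [462.  50.] [142.  33.] mean [0.4587 0.048 ] ang 75.6
```

View pics/crop1.png

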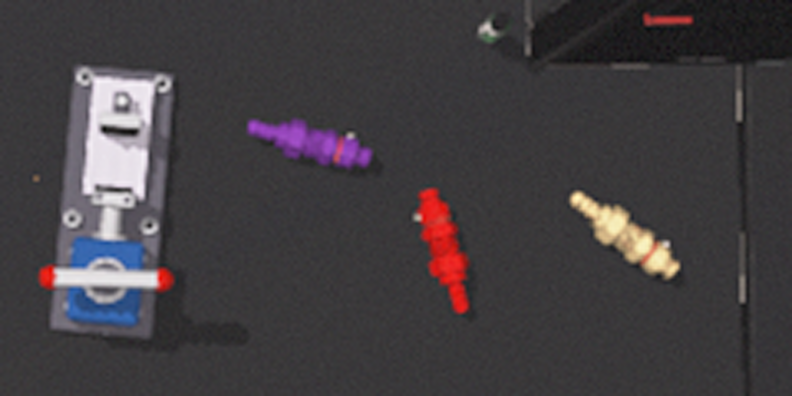

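Crop: the brass one (crop 625,235) is the one meant; the purple one (310,145) and red one (445,250) are decoys. Its barbed end points up-left (+x,+y), at about 53°, with the large hexagon next to it. The clamp's x axis is at about -4.3°. I'll go above it.

```bash
cat >> h.py <<'E'
def go(x,y,z,yaw,s=None):
    """turn vec and shift (cm) to put TCP at x,y,z, pointing down, tool y at world angle yaw (deg)"""
    s=s or manip.state(); A=R.from_quat(np.roll(s["tool_rot"],-1))
    q=np.radians(yaw); yv=np.array([np.cos(q),np.sin(q),0]); zv=np.array([0,0,-1.]); xv=np.cross(yv,zv)
    T=R.from_matrix(np.c_[xv,yv,zv])
    print("turn",(A.inv()*T).as_rotvec().round(4),"shift",(A.inv().apply(np.array([x,y,z])-s["tool_pos"])*100).round(3))
E
python3 -c "
from h import *
go(.495,-.324,.18,-36.5)"
```

```text
turn [0.    0.    1.888] shift [-57.174 -77.694   6.833]
```

Request:
apply_moves([
  [[0, 0, 1.888], [-57.17, -77.69, 6.83], -1],
  [[0, 0, 1.888], [-57.17, -77.69, 6.83], -1],
  [[0, 0, 1.888], [-57.17, -77.69, 6.83], -1],
  [[0, 0, 1.888], [-57.17, -77.69, 6.83], -1],
  [[0, 0, 1.888], [-57.17, -77.69, 6.83], -1],
  [[0, 0, 1.888], [-57.17, -77.69, 6.83], -1],
  [[0, 0, 1.888], [-57.17, -77.69, 6.83], -1],
  [[0, 0, 1.888], [-57.17, -77.69, 6.83], -1],
  [[0, 0, 1.888], [-57.17, -77.69, 6.83], -1],
  [[0, 0, 1.888], [-57.17, -77.69, 6.83], -1],
  [[0, 0, 1.888], [-57.17, -77.69, 6.83], -1],
  [[0, 0, 1.888], [-57.17, -77.69, 6.83], -1],
  [[0, 0, 1.888], [-57.17, -77.69, 6.83], -1],
  [[0, 0, 1.888], [-57.17, -77.69, 6.83], -1],
  [[0, 0, 1.888], [-57.17, -77.69, 6.83], -1],
  [[0, 0, 1.888], [-57.17, -77.69, 6.83], -1],
  [[0, 0, 1.888], [-57.17, -77.69, 6.83], -1],
  [[0, 0, 1.888], [-57.17, -77.69, 6.83], -1],
  [[0, 0, 1.888], [-57.17, -77.69, 6.83], -1],
  [[0, 0, 1.888], [-57.17, -77.69, 6.83], -1],
])

```text
time: 3.4
tool_pos: [0.4953, -0.328, 0.1795]
tool_rot: [0.0, 0.894, 0.449, -0.0]
contact_force: [-0.4, 1.2, 0.6]
gripper_width: 0.997
grasp_force: 0.0
```

```bash
python3 - <<'E'
from h import *
p=cam("wrist"); save(p,"w1.png"); print(p["K"],manip.nose_length)
axis(p,"coupling",.012,fish=True); spots(p,["coupling_centre","coupling_hex"])
s=manip.state(); print(s["time"],s["tool_pos"],s["tool_rot"])
go(.495,-.324,.18,-36.5)
E
```

```text
[[371.64829954   0.         321.48051441]
 [  0.         371.64829954 233.71238171]
 [  0.           0.           1.        ]] 0.017
coupling 0.98 px 209.0 69.0 rect [ 492. -177.] [91. 28.] mean [ 0.4957 -0.1764] ang -163.9
coupling 0.64 px 317.0 189.0 rect [ 506. -307.] [89. 25.] mean [ 0.5054 -0.3087] ang 54.0
coupling_centre 0.83 [ 0.5068 -0.31    0.0144]
coupling_centre 0.77 [ 0.4912 -0.1765  0.01  ]
coupling_hex 0.88 [ 0.4855 -0.1795  0.0142]
coupling_hex 0.59 [ 0.516  -0.2991  0.0139]
3.6 [ 0.49472014 -0.32358696  0.17974099] [-5.58263054e-04  8.93052522e-01  4.49952085e-01 -4.63726117e-05]
turn [-0.001  -0.0004 -0.0003] shift [-0.017  0.047 -0.026]
```

View pics/w1.png

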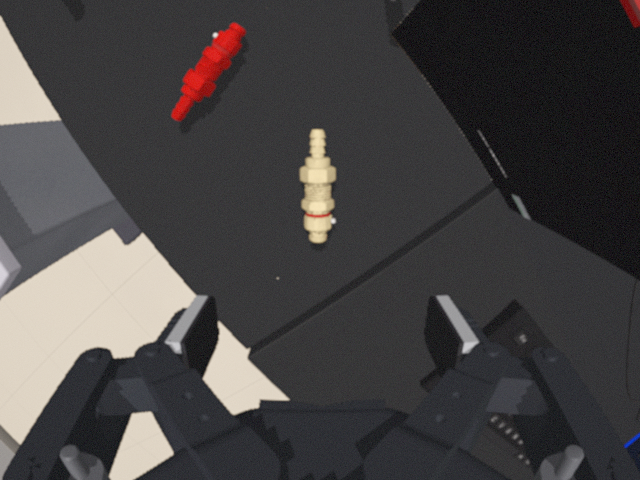

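Wrist view: the brass coupling is upright at (317,186), large hexagon at row 174, smaller hexagon at row 205, button at (333,220). Red decoy at (210,70). I'll grip on the smaller hexagon, 18 mm behind the centre.

```bash
python3 -c "
from h import *
go(.4949,-.3221,.019,-36)"
```

```text
turn [-0.001  -0.0004 -0.0091] shift [ 0.123 -0.057 16.074]
```

Request:
apply_moves([
  [[0, 0, -0.009], [0.12, -0.06, 4], -1],
  [[0, 0, -0.009], [0.12, -0.06, 8], -1],
  [[0, 0, -0.009], [0.12, -0.06, 11], -1],
  [[0, 0, -0.009], [0.12, -0.06, 13], -1],
  [[0, 0, -0.009], [0.12, -0.06, 15], -1],
  [[0, 0, -0.009], [0.12, -0.06, 16], -1],
  [[0, 0, -0.009], [0.12, -0.06, 16], -1],
  [[0, 0, -0.009], [0.12, -0.06, 16], 1],
  [[0, 0, -0.009], [0.12, -0.06, 16], 1],
  [[0, 0, -0.009], [0.12, -0.06, 16], 1],
  [[0, 0, -0.009], [0.12, -0.06, 16], 1],
  [[0, 0, -0.009], [0.12, -0.06, 16], 1],
  [[0, 0, -0.009], [0.12, -0.06, 16], 1],
  [[0, 0, -0.009], [0.12, -0.06, 16], 1],
  [[0, 0, -0.009], [0.12, -0.06, 16], 1],
])

```text
time: 5.1
tool_pos: [0.4958, -0.3232, 0.0209]
tool_rot: [0.001, 0.891, 0.454, 0.0]
contact_force: [0.3, -0.7, 6.0]
gripper_width: 0.228
grasp_force: 59.7
```

```bash
python3 -c "
from h import *
go(.4949,-.3221,.16,-36)
go(.5517,-.04,.16,-4.3)"
```

```text
turn [0.0016 0.0002 0.0002] shift [  0.036  -0.111 -13.91 ]
turn [ 0.0015  0.0006 -0.5531] shift [ 26.199 -12.092 -13.933]
```

Request:
apply_moves([
  [[0, 0, 0], [0, 0, -2], 1],
  [[0, 0, 0], [0, 0, -5], 1],
  [[0, 0, 0], [0, 0, -9], 1],
  [[0, 0, 0], [0, 0, -13], 1],
  [[0, 0, -0.1], [4, -2, -13.9], 1],
  [[0, 0, -0.2], [8, -4, -13.9], 1],
  [[0, 0, -0.3], [12.2, -6, -13.9], 1],
  [[0, 0, -0.4], [17, -8, -13.9], 1],
  [[0, 0, -0.5], [21.2, -10, -13.9], 1],
  [[0, 0, -0.553], [24.5, -11.5, -13.9], 1],
  [[0, 0, -0.553], [26.2, -12.1, -13.9], 1],
  [[0, 0, -0.553], [26.2, -12.1, -13.9], 1],
  [[0, 0, -0.553], [26.2, -12.1, -13.9], 1],
  [[0, 0, -0.553], [26.2, -12.1, -13.9], 1],
])

```text
time: 6.5
tool_pos: [0.5508, -0.0404, 0.1585]
tool_rot: [-0.0, 0.733, 0.68, -0.0]
contact_force: [-1.3, 0.2, -0.2]
gripper_width: 0.226
grasp_force: 59.0
```

```bash
python3 - <<'E'
from h import *
p=cam("wrist"); save(p,"w2.png")
axis(p,"clamp",.01,fish=True); axis(p,"clamp_handle",.085,fish=True); axis(p,"clamp_jaw",.045,fish=True)
spots(p,["clamp","bed","handle_grip","clamp_jaw","coupling_centre","coupling_hex"])
s=manip.state(); print(s["time"],s["tool_pos"],s["tool_rot"],s["gripper_width"],s["contact_force"])
E
```

```text
clamp 0.72 px 265.0 89.0 rect [521.  78.] [127. 205.] mean [0.515  0.0649] ang 172.6
clamp_handle 0.79 px 159.0 86.0 rect [471.  68.] [93. 28.] mean [0.467  0.0668] ang 90.0
clamp_jaw 0.88 px 273.0 84.0 rect [527.  63.] [31. 15.] mean [0.5271 0.0621] ang 87.4
clamp 0.7 [0.5539 0.0595 0.0008]
bed 0.75 [0.5553 0.0647 0.0189]
handle_grip 0.73 [0.4652 0.0659 0.082 ]
clamp_jaw 0.86 [0.5319 0.0638 0.0343]
coupling_centre 0.7 [ 0.553  -0.0214  0.149 ]
coupling_centre 0.63 [ 0.5731 -0.0831  0.0087]
coupling_hex 0.71 [ 0.5536 -0.0098  0.1512]
coupling_hex 0.58 [ 0.5723 -0.0694  0.0108]
7.0 [ 0.55123511 -0.03970914  0.15907801] [8.00926265e-05 7.33213871e-01 6.79998098e-01 2.63513349e-05] 0.22724051568168852 [ 0.44357027  0.35625578 -0.09323759]
```

View pics/w2.png

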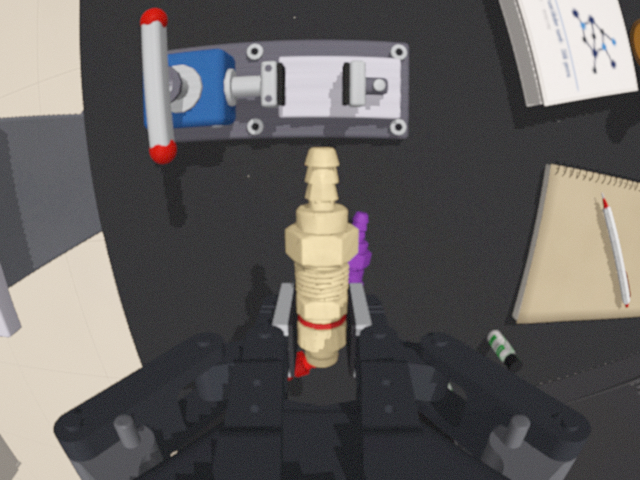

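Wrist view: the coupling hangs in the fingers, barb up at (322,150), large hexagon at (322,245), held 18 mm behind its centre. The clamp: handle at (158,85), moving-jaw face near column 285, stop jaw 345-366, plate screws at (255,51), (399,51), (397,127) and (255,127).

```bash
cat >> h.py <<'E'
def ray(p,uv,z):
    M=cv2.Rodrigues(np.array(p["rvec"],float))[0]; K=np.array(p["K"],float); C=-M.T@np.array(p["tvec"],float).ravel()
    a=np.array([(uv[0]-K[0,2])/K[0,0],(uv[1]-K[1,2])/K[1,1]]); t=np.linalg.norm(a)
    d=M.T@np.r_[a/t*np.sin(t),np.cos(t)]; return C+d*(z-C[2])/d[2]
E
python3 - <<'E'
from h import *
p=cam("wrist"); save(p,"w3.png",(130,0,430,170),2.6)
for uv in [(255,51),(399,51),(397,127),(255,127)]: print(uv,ray(p,uv,.012).round(4))
for uv in [(285,84),(344,84),(350,84)]: print(uv,ray(p,uv,.045).round(4),ray(p,uv,.02).round(4))
for uv in [(153,17),(162,152)]: print(uv,ray(p,uv,.085).round(4))
E
```

```text
(255, 51) [0.5124 0.0933 0.012 ]
(399, 51) [0.617  0.0859 0.012 ]
(397, 127) [0.6116 0.0287 0.012 ]
(255, 127) [0.5078 0.0363 0.012 ]
(285, 84) [0.5353 0.062  0.045 ] [0.5331 0.0649 0.02  ]
(344, 84) [0.5726 0.059  0.045 ] [0.5743 0.0616 0.02  ]
(350, 84) [0.5764 0.0588 0.045 ] [0.5785 0.0613 0.02  ]
(153, 17) [0.466  0.1093 0.085 ]
(162, 152) [0.4649 0.0288 0.085 ]
```

View pics/w3.png

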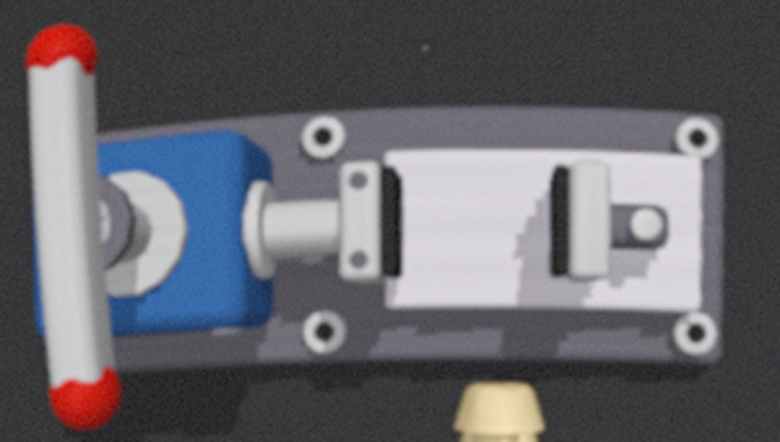

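```bash
python3 -c "
from h import *
go(.5513,.0313,.075,-4.2)"
```

```text
turn [ 0.     -0.     -0.0019] shift [ 7.073 -0.523  8.404]
```

Request:
apply_moves([
  [[0, 0, 0], [3, -0.2, 1], 1],
  [[0, 0, 0], [6, -0.5, 3], 1],
  [[0, 0, 0], [7.07, -0.52, 6], 1],
  [[0, 0, 0], [7.07, -0.52, 8], 1],
  [[0, 0, 0], [7.07, -0.52, 8.4], 1],
  [[0, 0, 0], [7.07, -0.52, 8.4], 1],
])

```text
time: 7.65
tool_pos: [0.5509, 0.0314, 0.0745]
tool_rot: [-0.001, 0.733, 0.68, -0.001]
contact_force: [-0.4, -0.4, -0.3]
gripper_width: 0.227
grasp_force: 59.0
```

```bash
python3 - <<'E'
from h import *
p=cam("wrist"); save(p,"w4.png",(160,0,480,300),2)
spots(p,["coupling_centre","coupling_hex","bed"])
s=manip.state(); print(s["time"],s["tool_pos"],s["tool_rot"],s["contact_force"])
E
```

```text
coupling_centre 0.92 [0.5513 0.0524 0.0659]
coupling_hex 0.66 [0.5516 0.0628 0.0663]
coupling_hex 0.64 [ 0.5757 -0.0666  0.0128]
bed 0.78 [0.5563 0.0639 0.0181]
7.85 [0.55259111 0.03094389 0.07680311] [0.00112988 0.73330624 0.67989678 0.001022  ] [ 0.52017252  0.31173901 -0.74341889]
```

View pics/w4.png

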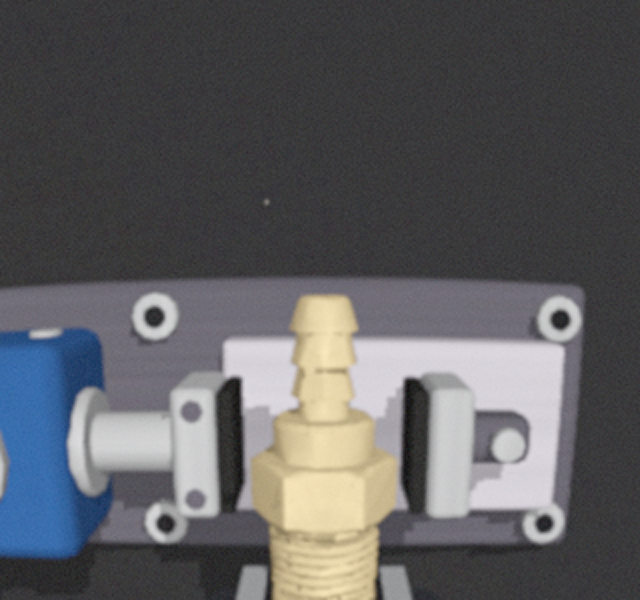

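Wrist crop: hexagon (252-398) is centred between the jaw faces (242 and 404). Lowering now.

Request:
apply_moves([
  [[0, 0, 0], [0, 0, 1], 1],
  [[0, 0, 0], [0, 0, 2], 1],
  [[0, 0, 0], [0, 0, 2.6], 1],
  [[0, 0, 0], [0, 0, 3.0], 1],
  [[0, 0, 0], [0, 0, 3.25], 1],
  [[0, 0, 0], [0, 0, 3.3], 1],
  [[0, 0, 0], [0, 0, 3.3], 1],
])

```text
time: 8.55
tool_pos: [0.5514, 0.0314, 0.0421]
tool_rot: [0.0, 0.733, 0.68, 0.0]
contact_force: [-0.4, -0.1, -1.6]
gripper_width: 0.226
grasp_force: 59.0
```

Request:
apply_moves([
  [[0, 0, 0], [0, 0, 0.1], 1],
  [[0, 0, 0], [0, 0, 0.15], 1],
  [[0, 0, 0], [0, 0, 0.15], 1],
])

```text
time: 8.85
tool_pos: [0.5516, 0.0314, 0.0409]
tool_rot: [0.0, 0.733, 0.68, 0.0]
contact_force: [0.1, 0.2, 0.5]
gripper_width: 0.229
grasp_force: 59.3
```

Request:
apply_moves([
  [[0, 0, 0], [0, 0, 0], 0.7],
  [[0, 0, 0], [0, 0, 0], 0.4],
  [[0, 0, 0], [0, 0, 0], 0.1],
  [[0, 0, 0], [0, 0, 0], -0.2],
  [[0, 0, 0], [0, 0, 0], -0.2],
  [[0, 0, 0], [0, 0, 0], -0.2],
  [[0, 0, 0], [0, 0, -2], -0.2],
  [[0, 0, 0], [0, 0, -5], -0.2],
  [[0, 0, 0], [-5, 0, -10], -0.2],
  [[0, 0, 0], [-8, 0, -12], -0.2],
  [[0, 0, 0], [-8, 0, -12], -0.2],
])

```text
time: 9.95
tool_pos: [0.548, -0.0519, 0.1661]
tool_rot: [0.004, 0.734, 0.679, 0.002]
contact_force: [0.4, -0.0, 1.2]
gripper_width: 0.597
grasp_force: 0.0
```

```bash
python3 - <<'E'
from h import *
p=cam("wrist"); save(p,"w5.png",(120,0,440,240),2.5)
axis(p,"clamp_handle",.085,fish=True);axis(p,"coupling",.032,fish=True)
spots(p,["handle_grip","coupling_centre","coupling_hex","clamp_jaw"])
s=manip.state(); print(s["time"],s["tool_pos"],s["joint_pos"])
E
```

```text
clamp_handle 0.59 px 165.0 69.0 rect [470.  67.] [89. 27.] mean [0.4668 0.0653] ang 89.9
coupling 0.95 px 350.0 251.0 rect [569. -73.] [87. 25.] mean [ 0.5686 -0.0731] ang 76.0
coupling 0.83 px 315.0 86.0 rect [553.  52.] [92. 27.] mean [0.5526 0.0483] ang 85.9
coupling 0.67 px 284.0 354.0 rect [ 507. -161.] [64. 26.] mean [ 0.5078 -0.1611] ang -158.1
coupling 0.26 px 165.0 70.0 rect [449.  78.] [112.  34.] mean [0.445  0.0761] ang 89.8
handle_grip 0.79 [0.4662 0.0662 0.0837]
coupling_centre 0.81 [0.5507 0.0504 0.0301]
coupling_centre 0.79 [ 0.4924 -0.1765  0.0098]
coupling_centre 0.56 [ 0.5707 -0.0783  0.0122]
coupling_hex 0.95 [ 0.4825 -0.181   0.0103]
coupling_hex 0.92 [ 0.5699 -0.07    0.0114]
coupling_hex 0.8 [0.5518 0.0643 0.0317]
clamp_jaw 0.72 [0.4645 0.065  0.084 ]
clamp_jaw 0.61 [0.5342 0.0608 0.0358]
10.3 [ 0.54429702 -0.04721125  0.15847459] [-2.22841105e-01 -5.97851716e-02  1.87890498e+00  1.82608973e-04
  1.32598268e+00 -1.49230559e-01]
```

View pics/w5.png

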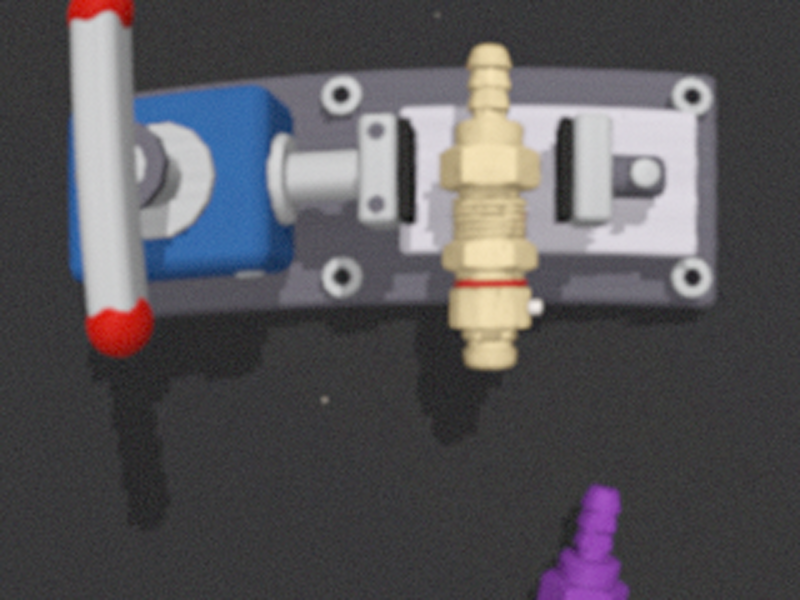

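Crop: the coupling lies crosswise on the bed, hexagon (490,167) between the jaws (412 and 557), ends overhanging. The handle bar runs from (100,10) to (118,327), nearly along world y, with its axis at about (0.4664,0.0664). On to the handle.

```bash
python3 -c "
from h import *
go(.4664,.0664,.15,-0.5)
go(.4664,.0664,.095,-0.5)"
```

```text
turn [-0.0034 -0.0008 -0.0649] shift [10.756 -8.602  0.885]
turn [-0.0034 -0.0008 -0.0649] shift [10.753 -8.583  6.385]
```

Request:
apply_moves([
  [[0, 0, -0.065], [4, -3, 0.5], -0.2],
  [[0, 0, -0.065], [8, -6.5, 0.9], -0.2],
  [[0, 0, -0.065], [10.7, -8.6, 0.9], -0.2],
  [[0, 0, -0.065], [10.7, -8.6, 0.9], -0.2],
  [[0, 0, -0.065], [10.7, -8.6, 0.9], -0.2],
  [[0, 0, -0.065], [10.7, -8.6, 0.9], -0.2],
])

```text
time: 10.9
tool_pos: [0.4678, 0.0647, 0.1513]
tool_rot: [0.0, 0.711, 0.704, -0.0]
contact_force: [-0.9, 0.3, -0.1]
gripper_width: 0.6
grasp_force: 0.0
```

```bash
python3 -c "
from h import *
p=cam('wrist'); axis(p,'clamp_handle',.087,fish=True); spots(p,['handle_grip'])
p=cam('top'); axis(p,'clamp_handle',.087); spots(p,['handle_grip'])
s=manip.state(); print(s['time'],s['tool_pos'],s['ft_torque'],s['contact_force'])
go(.4664,.0664,.095,-0.5)"
```

```text
clamp_handle 0.72 px 318.0 249.0 rect [466.  67.] [91. 22.] mean [0.4659 0.0711] ang 89.7
handle_grip 0.73 [0.4661 0.0658 0.0853]
11.2 [0.46792481 0.06420367 0.15151121] [-0.00834493  0.00128638  0.03955461] [ 0.25413089 -1.60434283  0.40783265]
turn [-0.0001  0.     -0.0023] shift [ 0.218 -0.154  5.651]
```

Request:
apply_moves([
  [[0, 0, 0], [0.22, -0.15, 2], -0.2],
  [[0, 0, 0], [0.22, -0.15, 4], -0.2],
  [[0, 0, 0], [0.22, -0.15, 5.2], -0.2],
  [[0, 0, 0], [0.22, -0.15, 5.65], -0.2],
  [[0, 0, 0], [0.22, -0.15, 5.65], -0.2],
  [[0, 0, 0], [0.22, -0.15, 5.65], 1],
  [[0, 0, 0], [0.22, -0.15, 5.65], 1],
  [[0, 0, 0], [0.22, -0.15, 5.65], 1],
  [[0, 0, 0], [0.22, -0.15, 5.65], 1],
  [[0, 0, 0], [0.22, -0.15, 5.65], 1],
  [[0, 0, 0], [0.22, -0.15, 5.65], 1],
])

```text
time: 12.3
tool_pos: [0.4663, 0.067, 0.0962]
tool_rot: [0.0, 0.711, 0.704, -0.0]
contact_force: [-3.3, -0.6, 6.3]
gripper_width: 0.121
grasp_force: 60.7
```

```bash
cat >> h.py <<'E'
def st(n=8):
    S=[]
    for i in range(n):
        cam("top"); S.append(manip.state())
    s=S[-1]; m=lambda k:np.mean([x[k] for x in S],0)
    A=R.from_quat(np.roll(s["tool_rot"],-1)).as_matrix()
    print("t",round(s["time"],2),"pos",m("tool_pos").round(4),"F",m("contact_force").round(1),"M",m("ft_torque").round(3),"sd",np.std([x["ft_torque"][2] for x in S]).round(3),"yaw",np.degrees(np.arctan2(A[1,1],A[0,1])).round(2),"g",round(s["gripper_width"],3),"toolF",(A.T@m("contact_force")).round(1))
E
python3 -c "
from h import *
st()"
```

```text
t 12.7 pos [0.4663 0.067  0.0962] F [-3.7 -0.5  5.6] M [-0.047  0.638 -0.011] sd 0.041 yaw -0.56 g 0.123 toolF [-0.5 -3.7 -5.6]
```

Request:
apply_moves([
  [[0, 0, 0.1], [0, 0, -0.1], 1],
  [[0, 0, 0.2], [0, 0, -0.15], 1],
  [[0, 0, 0.3], [0, 0, -0.15], 1],
  [[0, 0, 0.4], [0, 0, -0.15], 1],
  [[0, 0, 0.5], [0, 0, -0.15], 1],
])

```text
time: 13.2
tool_pos: [0.4659, 0.067, 0.0962]
tool_rot: [0.0, 0.863, 0.505, -0.0]
contact_force: [-0.2, 0.4, -1.8]
gripper_width: 0.117
grasp_force: 59.8
```

```bash
python3 -c "
from h import *
st()"
```

```text
t 13.6 pos [0.4659 0.067  0.0962] F [-0.3  0.5 -2. ] M [0.064 0.012 0.044] sd 0.058 yaw -29.18 g 0.119 toolF [ 0.3 -0.5  2. ]
```

Request:
apply_moves([
  [[0, 0, 0.1], [0, 0, 0], 1],
  [[0, 0, 0.2], [0, 0, 0], 1],
  [[0, 0, 0.3], [0, 0, 0], 1],
  [[0, 0, 0.4], [0, 0, 0], 1],
])

```text
time: 14.0
tool_pos: [0.4657, 0.0672, 0.0962]
tool_rot: [-0.0, 0.946, 0.323, -0.0]
contact_force: [-2.4, 1.7, -2.6]
gripper_width: 0.121
grasp_force: 59.8
```

```bash
python3 -c "
from h import *
st(12)
p=cam('wrist'); save(p,'w6.png'); p=cam('side'); spots(p,['clamp_jaw'])
save(p,'s1.png',(240,200,380,300),5)
"
```

```text
t 14.6 pos [0.4657 0.0672 0.0963] F [-2.3  2.7 -1.9] M [0.389 0.388 0.038] sd 0.051 yaw -52.12 g 0.124 toolF [-0.2 -3.5  1.9]
clamp_jaw 0.65 [0.544  0.0623 0.0312]
```

View pics/w6.png

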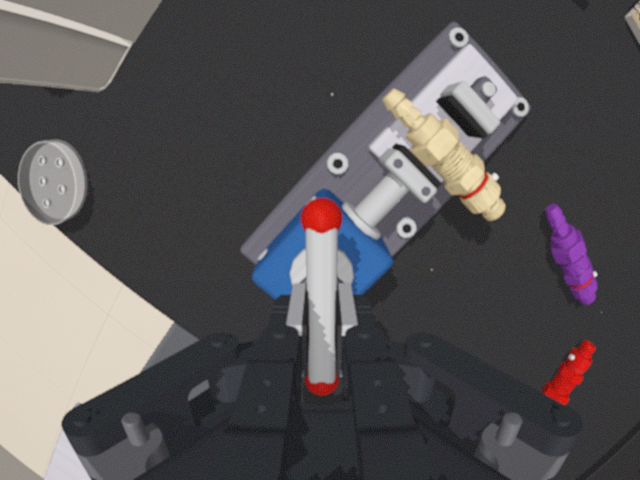

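Wrist view: the handle bar (322,295) turned with the fingers, and the jaw at (410,175) has moved up to the coupling at (440,150). The stop jaw at (470,110) still has a gap. I'll continue in slow, small turns to read the torque.

Request:
apply_moves([
  [[0, 0, 0.04], [0, 0, 0], 1],
  [[0, 0, 0.08], [0, 0, 0], 1],
  [[0, 0, 0.11], [0, 0, 0], 1],
  [[0, 0, 0.13], [0, 0, 0], 1],
  [[0, 0, 0.14], [0, 0, 0], 1],
  [[0, 0, 0.15], [0, 0, 0], 1],
])

```text
time: 15.35
tool_pos: [0.4656, 0.0673, 0.0963]
tool_rot: [-0.0, 0.967, 0.253, -0.001]
contact_force: [-3.7, 4.3, -2.4]
gripper_width: 0.116
grasp_force: 59.7
```

```bash
python3 -c "
from h import *
st(12)"
```

```text
t 15.95 pos [0.4656 0.0673 0.0962] F [-4.   3.9 -2.1] M [0.64  0.622 0.297] sd 0.024 yaw -60.68 g 0.124 toolF [-1.6 -5.3  2.1]
```

Request:
apply_moves([
  [[0, 0, 0.03], [0, 0, 0], 1],
  [[0, 0, 0.05], [0, 0, 0], 1],
  [[0, 0, 0.06], [0, 0, 0], 1],
  [[0, 0, 0.07], [0, 0, 0], 1],
  [[0, 0, 0.08], [0, 0, 0], 1],
])

```text
time: 16.45
tool_pos: [0.4656, 0.0673, 0.0962]
tool_rot: [-0.0, 0.977, 0.214, -0.001]
contact_force: [-3.9, 4.1, -2.6]
gripper_width: 0.12
grasp_force: 59.8
```

```bash
python3 -c "
from h import *
st(10)"
```

```text
t 16.95 pos [0.4656 0.0673 0.0963] F [-4.   4.  -1.6] M [0.679 0.643 0.302] sd 0.032 yaw -65.26 g 0.117 toolF [-2.  -5.4  1.6]
```

Request:
apply_moves([
  [[0, 0, 0.03], [0, 0, 0], 1],
  [[0, 0, 0.06], [0, 0, 0], 1],
  [[0, 0, 0.09], [0, 0, 0], 1],
  [[0, 0, 0.11], [0, 0, 0], 1],
  [[0, 0, 0.12], [0, 0, 0], 1],
  [[0, 0, 0.13], [0, 0, 0], 1],
  [[0, 0, 0.14], [0, 0, 0], 1],
  [[0, 0, 0.15], [0, 0, 0], 1],
])

```text
time: 17.75
tool_pos: [0.4655, 0.0674, 0.0963]
tool_rot: [-0.001, 0.99, 0.14, -0.001]
contact_force: [-4.3, 5.3, -2.7]
gripper_width: 0.121
grasp_force: 59.8
```

```bash
python3 -c "
from h import *
st(10)"
```

```text
t 18.25 pos [0.4655 0.0674 0.0963] F [-4.2  4.7 -1.8] M [0.736 0.66  0.311] sd 0.028 yaw -73.85 g 0.118 toolF [-2.7 -5.7  1.8]
```

Request:
apply_moves([
  [[0, 0, 0.03], [0, 0, 0], 1],
  [[0, 0, 0.06], [0, 0, 0], 1],
  [[0, 0, 0.09], [0, 0, 0], 1],
  [[0, 0, 0.11], [0, 0, 0], 1],
  [[0, 0, 0.12], [0, 0, 0], 1],
  [[0, 0, 0.13], [0, 0, 0], 1],
  [[0, 0, 0.14], [0, 0, 0], 1],
  [[0, 0, 0.15], [0, 0, 0], 1],
])

```text
time: 19.05
tool_pos: [0.4655, 0.0675, 0.0962]
tool_rot: [-0.001, 0.998, 0.066, -0.001]
contact_force: [-4.2, 4.9, -1.7]
gripper_width: 0.122
grasp_force: 59.8
```

```bash
python3 -c "
from h import *
st(10)
p=cam('wrist'); axis(p,'clamp_jaw',.045,fish=True); spots(p,['clamp_jaw','coupling_hex'])"
```

```text
t 19.55 pos [0.4655 0.0675 0.0962] F [-4.2  5.1 -1.4] M [0.819 0.704 0.302] sd 0.025 yaw -82.45 g 0.118 toolF [-3.5 -5.6  1.4]
clamp_jaw 0.82 px 352.0 131.0 rect [537.  62.] [30. 15.] mean [0.5372 0.0624] ang 84.2
clamp_jaw 0.53 px 337.0 175.0 rect [496.  68.] [ 62. 225.] mean [0.5139 0.0667] ang 177.5
clamp_jaw 0.63 [0.5434 0.0625 0.0366]
coupling_hex 0.92 [0.5589 0.0607 0.0358]
coupling_hex 0.68 [ 0.4826 -0.1787  0.0104]
coupling_hex 0.58 [ 0.5736 -0.0686  0.0145]
```

Request:
apply_moves([
  [[0, 0, 0.03], [0, 0, 0], 1],
  [[0, 0, 0.06], [0, 0, 0], 1],
  [[0, 0, 0.09], [0, 0, 0], 1],
  [[0, 0, 0.11], [0, 0, 0], 1],
  [[0, 0, 0.12], [0, 0, 0], 1],
  [[0, 0, 0.13], [0, 0, 0], 1],
  [[0, 0, 0.14], [0, 0, 0], 1],
  [[0, 0, 0.15], [0, 0, 0], 1],
])

```text
time: 20.55
tool_pos: [0.4655, 0.0677, 0.0963]
tool_rot: [-0.001, 1.0, -0.009, -0.001]
contact_force: [-3.8, 4.9, -1.2]
gripper_width: 0.124
grasp_force: 59.8
```

```bash
python3 -c "
from h import *
st(10)"
```

```text
t 21.05 pos [0.4655 0.0676 0.0962] F [-4.4  5.3 -1.6] M [0.856 0.706 0.32 ] sd 0.028 yaw -91.04 g 0.121 toolF [-4.5 -5.2  1.6]
```

Request:
apply_moves([
  [[0, 0, 0.03], [0, 0, 0], 1],
  [[0, 0, 0.06], [0, 0, 0], 1],
  [[0, 0, 0.09], [0, 0, 0], 1],
  [[0, 0, 0.11], [0, 0, 0], 1],
  [[0, 0, 0.12], [0, 0, 0], 1],
  [[0, 0, 0.13], [0, 0, 0], 1],
  [[0, 0, 0.14], [0, 0, 0], 1],
  [[0, 0, 0.15], [0, 0, 0], 1],
])

```text
time: 21.85
tool_pos: [0.4655, 0.0678, 0.0963]
tool_rot: [-0.001, 0.996, -0.084, -0.001]
contact_force: [-5.1, 6.4, -1.7]
gripper_width: 0.117
grasp_force: 59.8
```

```bash
python3 -c "
from h import *
st(14)"
```

```text
t 22.55 pos [0.4655 0.0677 0.0962] F [-4.2  5.8 -1.5] M [0.943 0.69  0.347] sd 0.021 yaw -99.63 g 0.117 toolF [-5.1 -5.   1.5]
```

Request:
apply_moves([
  [[0, 0, 0.03], [0, 0, 0], 1],
  [[0, 0, 0.06], [0, 0, 0], 1],
  [[0, 0, 0.09], [0, 0, 0], 1],
  [[0, 0, 0.11], [0, 0, 0], 1],
  [[0, 0, 0.12], [0, 0, 0], 1],
  [[0, 0, 0.13], [0, 0, 0], 1],
  [[0, 0, 0.14], [0, 0, 0], 1],
  [[0, 0, 0.15], [0, 0, 0], 1],
])

```text
time: 23.35
tool_pos: [0.4655, 0.0678, 0.0962]
tool_rot: [-0.001, 0.987, -0.158, -0.001]
contact_force: [-4.0, 6.5, -1.8]
gripper_width: 0.121
grasp_force: 59.9
```

```bash
python3 -c "
from h import *
st(14)"
```

```text
t 24.05 pos [0.4655 0.0679 0.0962] F [-4.2  6.3 -1.8] M [1.023 0.673 0.38 ] sd 0.028 yaw -108.22 g 0.121 toolF [-5.9 -4.7  1.8]
```

Request:
apply_moves([
  [[0, 0, 0.03], [0, 0, 0], 1],
  [[0, 0, 0.06], [0, 0, 0], 1],
  [[0, 0, 0.09], [0, 0, 0], 1],
  [[0, 0, 0.11], [0, 0, 0], 1],
  [[0, 0, 0.12], [0, 0, 0], 1],
  [[0, 0, 0.13], [0, 0, 0], 1],
  [[0, 0, 0.14], [0, 0, 0], 1],
  [[0, 0, 0.15], [0, 0, 0], 1],
])

```text
time: 24.85
tool_pos: [0.4656, 0.068, 0.0962]
tool_rot: [-0.001, 0.973, -0.232, -0.001]
contact_force: [-3.7, 7.0, -1.9]
gripper_width: 0.12
grasp_force: 59.9
```

```bash
python3 -c "
from h import *
st(14)"
```

```text
t 25.55 pos [0.4656 0.068  0.0962] F [-3.9  6.7 -1.9] M [1.075 0.636 0.442] sd 0.036 yaw -116.81 g 0.121 toolF [-6.4 -4.2  1.9]
```

Request:
apply_moves([
  [[0, 0, 0.03], [0, 0, 0], 1],
  [[0, 0, 0.06], [0, 0, 0], 1],
  [[0, 0, 0.09], [0, 0, 0], 1],
  [[0, 0, 0.11], [0, 0, 0], 1],
  [[0, 0, 0.12], [0, 0, 0], 1],
  [[0, 0, 0.13], [0, 0, 0], 1],
  [[0, 0, 0.14], [0, 0, 0], 1],
  [[0, 0, 0.15], [0, 0, 0], 1],
])

```text
time: 26.35
tool_pos: [0.4656, 0.068, 0.0963]
tool_rot: [-0.001, 0.953, -0.304, -0.001]
contact_force: [-4.2, 7.6, -0.7]
gripper_width: 0.121
grasp_force: 59.9
```

```bash
python3 -c "
from h import *
st(16)"
```

```text
t 27.15 pos [0.4656 0.0681 0.0963] F [-3.6  7.1 -2.2] M [1.136 0.597 0.463] sd 0.029 yaw -125.4 g 0.121 toolF [-7.  -3.6  2.3]
```

Request:
apply_moves([
  [[0, 0, 0.02], [0, 0, 0], 1],
  [[0, 0, 0.03], [0, 0, 0], 1],
  [[0, 0, 0.04], [0, 0, 0], 1],
  [[0, 0, 0.05], [0, 0, 0], 1],
])

```text
time: 27.55
tool_pos: [0.4656, 0.0681, 0.0963]
tool_rot: [-0.001, 0.945, -0.328, -0.001]
contact_force: [-2.9, 7.6, -1.2]
gripper_width: 0.117
grasp_force: 59.9
```

```bash
python3 -c "
from h import *
st(16)"
```

```text
t 28.35 pos [0.4656 0.0681 0.0962] F [-3.5  7.5 -2.3] M [1.157 0.581 0.472] sd 0.029 yaw -128.26 g 0.122 toolF [-7.4 -3.7  2.3]
```

Torque is about 0.17 above the free-running level and the turn past the pinch is about 0.6 rad, so roughly 22 N. Releasing and retreating.

Request:
apply_moves([
  [[0, 0, 0], [0, 0, 0], 0.7],
  [[0, 0, 0], [0, 0, 0], 0.4],
  [[0, 0, 0], [0, 0, 0], 0],
  [[0, 0, 0], [0, 0, 0], -0.2],
  [[0, 0, 0], [0, 0, 0], -0.2],
  [[0, 0, 0], [0, 0, 0], -0.2],
  [[0, 0, 0], [0, 0, -2], -0.2],
  [[0, 0, 0], [0, 0, -5], -0.2],
  [[0, 0, 0], [0, 0, -10], -0.2],
  [[0, 0, 0], [0, 0, -12], -0.2],
  [[0, 0, 0], [0, 0, -12], -0.2],
  [[0, 0, 0], [0, 0, -12], -0.2],
])

```text
time: 29.55
tool_pos: [0.4661, 0.0669, 0.2164]
tool_rot: [-0.0, 0.945, -0.328, 0.0]
contact_force: [0.2, -1.2, 0.0]
gripper_width: 0.598
grasp_force: 0.0
```

```bash
python3 -c "
from h import *
st(3)
p=cam('wrist'); save(p,'w7.png'); axis(p,'clamp_handle',.087,fish=True); axis(p,'coupling',.032,fish=True); spots(p,['clamp_jaw','coupling_hex'])"
```

```text
t 29.7 pos [0.4652 0.0669 0.2146] F [ 0.1 -0.3 -0.7] M [-0.013 -0.017  0.005] sd 0.051 yaw -128.34 g 0.6 toolF [0.3 0.2 0.7]
clamp_handle 0.71 px 271.0 111.0 rect [552.  45.] [76. 22.] mean [0.5509 0.0417] ang 81.0
clamp_handle 0.59 px 319.0 225.0 rect [466.  67.] [22. 92.] mean [0.4672 0.0663] ang 142.9
coupling 0.78 px 503.0 29.0 rect [ 494. -166.] [87. 26.] mean [ 0.497 -0.165] ang -162.6
coupling 0.76 px 271.0 111.0 rect [557.  50.] [91. 27.] mean [0.5569 0.0465] ang 81.1
coupling 0.64 px 376.0 17.0 rect [568. -74.] [87. 26.] mean [ 0.567  -0.0728] ang 74.2
coupling 0.27 px 289.0 163.0 rect [510.  62.] [ 80. 215.] mean [0.5132 0.0619] ang 172.7
clamp_jaw 0.86 [0.5458 0.0623 0.0371]
clamp_jaw 0.73 [0.4683 0.0641 0.087 ]
clamp_jaw 0.46 [0.5556 0.0646 0.0191]
clamp_jaw 0.21 [0.5546 0.0593 0.0021]
coupling_hex 0.82 [ 0.4793 -0.1782  0.0137]
coupling_hex 0.78 [0.5564 0.0629 0.0364]
```

View pics/w7.png

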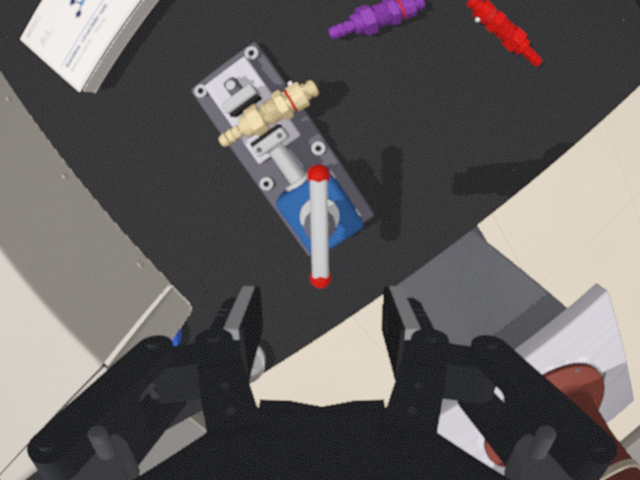

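The wrist view shows the hexagon at (265,112) between the jaws, the handle free and the fingers clear. Between yaw -82° and the end the jaw moved only about 2 mm, where free running would have given about 6 mm. The torque rise agrees that the coupling is held.

```bash
python3 -c "
from plant import manip
print(manip.job_done())"
```

```text
the job is handed in; nothing more can be done
None
```

The brass coupling is clamped crosswise on the bed with its larger hexagon between the jaws, at an estimated 22 N (about 0.17 N m above free-running); the handle was let go, nothing else was touched, and the job was handed in at about 30 s.

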